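Put the tile inlay back into a second-hand serving board

ROBOT

A 7-joint arm with a two-finger parallel gripper is mounted at the origin on the work surface. World frame = base frame: x ahead of the robot, y to its left, z up, the work surface at z = 0. Lengths are in m, angles in rad, forces in N, time in s.
With the tool pointing down it reaches from about 0.425 to 0.825 m from the base axis. Payload 3.6 kg.
Tool frame: the origin (TCP) lies where the fingers leave the gripper's body, on its centre line; the fingertips stand 73 mm ahead of it and the grasp point (between the pads) lies 54 mm ahead of it; x points along the fingers, y is the direction in which the jaws open and shut, and the axes are right-handed (so a half turn about x gives the same grasp; the last joint's range is limited). The gripper opens to 85 mm and grips with 20 to 120 N. Pads are 22 mm wide; open, the fingers measure 114 mm over their backs; the gripper's body (76 mm by 85 mm) begins 54 mm behind the grasp point. The pads swing forward as they close: fully open they stand 13 mm farther back than shut.
Start: joints at [-1.278, 0.615, -0.013, 1.423, 0.008, 1.103, -0.04], TCP at [0.204, 0.617, 0.304] pointing down, gripper open.
Joint ranges: [-3.12, 3.12], [-0.3, 2.06], [-1.34, 1.32], [0.26, 2.42], [-1.36, 4.5], [0.01, 1.98], [-2.84, 2.84]. Speed limits (rad/s): [2.79, 2.79, 3.14, 3.14, 3.14, 3.14, 3.14].

INTERFACE

Orientations are given as a unit quaternion [x, y, z, w].
In Python, from station import arm, snapshot, camera_info, ticket gives the robot as it stands. Calls block until the motion is done:
- arm.movep(position, orientation): joint-space move of the TCP to a pose.
- arm.line_to(position, velocity=0.15, ori=None): straight line of the TCP; ori=None keeps the orientation; velocity is the mean speed in m/s.
- arm.move_j(angles): joint-space move.
- arm.move_gripper(opening, effort=None): opening from 0.0 (shut) to 1.0 (fully open); effort is the grip in N (None keeps the last); returns when the fingers have stopped.
- arm.pause(seconds).
- arm.ik(position, orientation): joint angles nearest the present ones, or None.
- snapshot(name): name is "scene" or "side" or "wrist"; returns the picture (384x512x3 uint8, blue, green, red); there is no depth.
- camera_info(name): a dict with "fx", "fy", "cx", "cy" (pixels), "dist_coeffs" ([k1, k2, p1, p2, k3] as OpenCV has them; the pictures are not rectified), "R" (3x3) and "t" (3): a world point X has camera coordinates R X + t; the wrist camera has in their place "T_tool_cam" (4x4, takes a point from camera to tool coordinates, whose origin is the TCP and whose axes are the tool frame's). Camera axes: x right, y down, z forward; pixel columns grow to the right and rows downward; lengths in m; the calibration is good to about 2 mm. A picture is of the moment at which its call begins: read the wrist's pose just before it. camera_info takes no time and is no camera call.
A pose or a line that the arm cannot do raises arm.MotionError and nothing moves.
- ticket.finish_job(): hands the job in, once; it reports no verdict.
Readings, each from a call of its own:
- arm.read_time(): time.
- arm.read_joint_positions(): joint angles.
- arm.read_dq(): joint speeds.
- arm.read_effort(): joint torques, N m.
- arm.read_tool_pos(): TCP position.
- arm.read_eef_rot(): TCP orientation.
- arm.read_ft_force(): force on the tool from outside, world axes, zero at the start.
- arm.read_wrist_torque(): the same for the moment, N m.
- arm.read_opening(): opening from 0.0 (shut) to 1.0 (fully open).
Only numpy, scipy, OpenCV 4.12 (cv2) and the standard library are available. Lean on these libraries where they do the work, as an engineer would, in place of code of your own. Each camera call takes 0.05 s, during which the arm holds its last target.

TASK

The round ceramic tile has come out of its recess in the wooden serving board and lies flat on the board beside it. With the fingers, push the tile across the board, without lifting it, until it drops over the edge of the recess and lies flat and fully home in it. Leave everything else where it stands, and finish with the hand clear.

Things in the scene. Friction and masses are not known exactly. Their poses are not given: they have to be found in the camera images.
- tile: White glazed ceramic disc with a thin blue ring on top, 80 mm in diameter, 8 mm thick, about 100 g, loose, lying flat on top of the board 88 to 130 mm from the middle of the recess, near either end of the board. Origin: centre of its underside; z up. It is to be pushed at its edge or dragged from above by the fingertips: it is not to be picked up.
- board: Dark wooden serving board, fixed to the table, 230 mm (its x) by 360 mm (its y), 22 mm thick. Origin: centre of its underside, on the table; z up. Its top is flat, 22 mm above the table, with no raised rim; one round recess in the middle, its floor lined with paler cork.
- recess (a point): Centre of the flat floor of the round recess, in the middle of the board: 84 mm in diameter, 8 mm deep, floor 14 mm above the table, so the seated tile lies flush with the board's top. While the tile slides on the board its underside is 8 mm above this point; home, its origin is here within 2 mm sideways. It begins to tip in about 13 mm short of centre and drops flat when nearly centred.
- salt_pot: Small white ceramic salt pot with a wooden lid and knob, 48 mm in diameter, 46 mm tall, standing loose on the board's top at the other end from the tile. Origin: centre of its underside. Leave it alone.
- tape_roll: Roll of clear packing tape lying flat on the table beyond the board's far long edge, 84 mm in diameter, 24 mm high. Origin: centre of its underside. Leave it alone.
- marker: Marker pen, 15 mm thick, about 116 mm long along its y, lying on the table along the board's near long edge. Origin: on the table, in the middle of its white barrel. Leave it alone.
- teacup: White cup with a handle, 80 mm in diameter, 60 mm tall, on the table to the left. Origin: centre of its underside. Leave it alone.
- bowl: Blue bowl, 120 mm in diameter, 50 mm tall, on the table far right. Origin: centre of its underside. Leave it alone.
- label_gun: Orange hand-held label gun lying flat on the table to the right, about 175 by 110 mm, 35 mm high. Origin: under the middle of its barrel. Leave it alone.
- jar: Amber glass tumbler, 70 mm in diameter, 90 mm tall, on the table far left. Origin: centre of its underside. Leave it alone.
Things that resemble listed ones, but are neither listed nor needed, are in the scene too. What is shaped like the tile but orange or pink is not meant.

How it is judged:
On the way:
1. the fingers touch the tile and have shifted it along the board (contact force between the fingers and tile above 0.05 N and distance of tile from where it was at the start of the episode above 0.005 m).
At the end, for the whole second after the job is handed in: The tile lies flat (within 0.04 rad), at rest, in the recess: its centre within 4 mm of the recess's centre and its underside within 2 mm of the recess floor. Every other thing is within 15 mm of where it began (horizontal distance between tile and recess below 0.004 m and z of tile in the frame of recess below 0.002 m and angle between tile's own z axis and vertical below 0.04 rad and linear speed of tile below 0.01 m/s and distance of each of salt_pot, tape_roll, marker, teacup, bowl, label_gun, jar from where it was at the start of the episode below 0.015 m); the robot touches nothing.
It fails at once if the tile is lifted more than 7 mm off the board's top (z of tile in the frame of recess above 0.015 m).
It fails at once if the tile is stood on edge (angle between tile's own z axis and vertical above 0.5 rad).
It fails at once if any of the other things is moved more than 15 mm (distance of any of salt_pot, tape_roll, marker, teacup, bowl, label_gun, jar from where it was at the start of the episode above 0.015 m).
It also fails if it takes over 32 s, if anything falls off the work surface, if the arm or the gripper's body presses on something with over 40 N, if the wrist force passes 120 N, or if a joint passes its speed limit or range.

## Working session

There is one attempt and no reset: what is moved stays moved. The work goes in short steps, each a Python script; the robot and the scene stay as the last script left them, time stands still between calls to the robot, and variables do not carry over. Pictures are saved under pics/ and viewed, and the job is handed in when it is done.

```bash
ls; mkdir -p pics; python3 - <<'E'
from station import arm, snapshot, camera_info
import cv2, numpy as np
for n in("scene","side","wrist"):
    im=snapshot(n); cv2.imwrite(f"pics/{n}0.png",im)
    c=camera_info(n); print(n,{k:np.round(v,4).tolist() for k,v in c.items()})
print(arm.read_time(),arm.read_tool_pos(),arm.read_eef_rot(),arm.read_opening())
E
```

```text
pics
scene {'fx': 389.0732, 'fy': 389.0732, 'cx': 262.8847, 'cy': 193.8975, 'dist_coeffs': [-0.126, 0.0, 0.0, 0.0, 0.0], 'R': [[0.0817, 0.9966, -0.0133], [0.5824, -0.0585, -0.8108], [-0.8088, 0.0585, -0.5851]], 't': [-0.0414, -0.2459, 1.5571]}
side {'fx': 427.4639, 'fy': 427.4639, 'cx': 250.1862, 'cy': 192.377, 'dist_coeffs': [0.0103, 0.0, 0.0, 0.0, 0.0], 'R': [[0.7006, -0.7135, -0.0031], [-0.5609, -0.5481, -0.6204], [0.441, 0.4365, -0.7842]], 't': [-0.3445, 0.3299, 1.0116]}
wrist {'fx': 331.5589, 'fy': 331.5589, 'cx': 252.1519, 'cy': 202.6235, 'dist_coeffs': [0.0275, 0.0, 0.0, 0.0, 0.0], 'T_tool_cam': [[-0.0003, -0.3087, 0.9512, -0.0701], [1.0, -0.0008, 0.0, -0.0012], [0.0008, 0.9512, 0.3087, -0.0786], [0.0, 0.0, 0.0, 1.0]]}
0.15 [0.20420648 0.61662197 0.30300964] [ 0.11189171  0.69819774 -0.11328501  0.69797325] 0.9982162580060695
```

View pics/scene0.png

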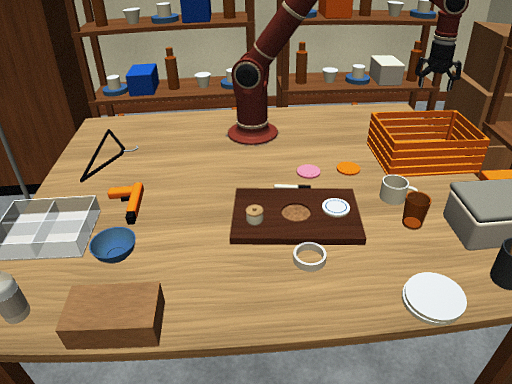

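View pics/side0.png

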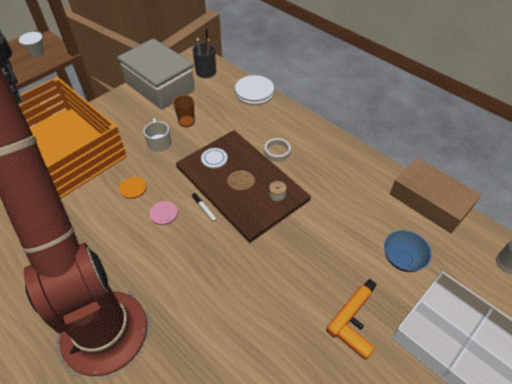

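View pics/wrist0.png

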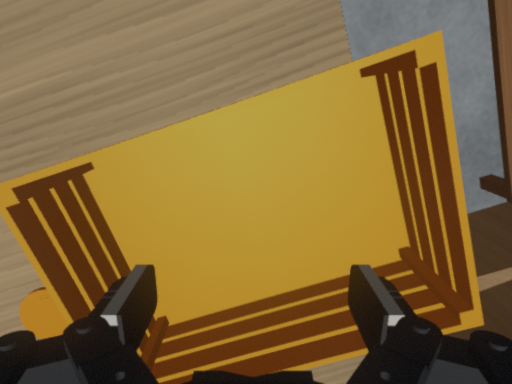

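```bash
cat > h.py <<'E'
from station import arm, snapshot, camera_info
import cv2, numpy as np
from scipy.spatial.transform import Rotation as Ro
def cam(n,pos=None,q=None):
    c=camera_info(n); K=np.array([[c["fx"],0,c["cx"]],[0,c["fy"],c["cy"]],[0,0,1]]); D=np.array(c["dist_coeffs"],float)
    if n=="wrist":
        T=np.array(c["T_tool_cam"]); Rt=Ro.from_quat(q).as_matrix()
        Rw=Rt@T[:3,:3]; o=Rt@T[:3,3]+pos
    else:
        R=np.array(c["R"]); Rw=R.T; o=-R.T@np.array(c["t"])
    return K,D,Rw,o
def cast(C,uv,z):
    K,D,Rw,o=C
    p=cv2.undistortPoints(np.array(uv,float).reshape(-1,1,2),K,D)[:,0]
    d=np.c_[p,np.ones(len(p))]@Rw.T
    return o+d*((z-o[2])/d[:,2])[:,None]
def blob(mask,roi):
    m=np.zeros_like(mask); x0,y0,x1,y1=roi; m[y0:y1,x0:x1]=mask[y0:y1,x0:x1]
    cs,_=cv2.findContours(m,cv2.RETR_EXTERNAL,cv2.CHAIN_APPROX_NONE)
    return max(cs,key=cv2.contourArea)[:,0].astype(float)
def circ(P):  # LSQ circle on plane
    A=np.c_[2*P[:,:2],np.ones(len(P))]; s=np.linalg.lstsq(A,(P[:,:2]**2).sum(1),rcond=None)[0]
    return s[:2],np.sqrt(s[2]+s[0]**2+s[1]**2)
E
python3 - <<'E'
from h import *
for n,x in (("scene",(225,180,370,250)),("side",(170,125,315,240))):
    im=cv2.imread(f"pics/{n}0.png"); c=im[x[1]:x[3],x[0]:x[2]]
    cv2.imwrite(f"pics/{n}0c.png",cv2.resize(c,None,fx=5,fy=5,interpolation=cv2.INTER_CUBIC))
E
```

```text
(no output)
```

View pics/scene0c.png

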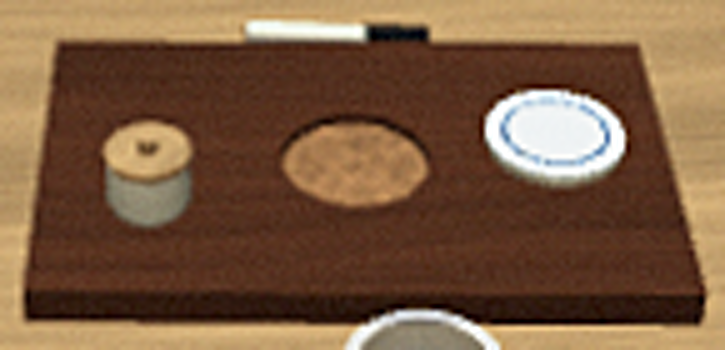

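View pics/side0c.png

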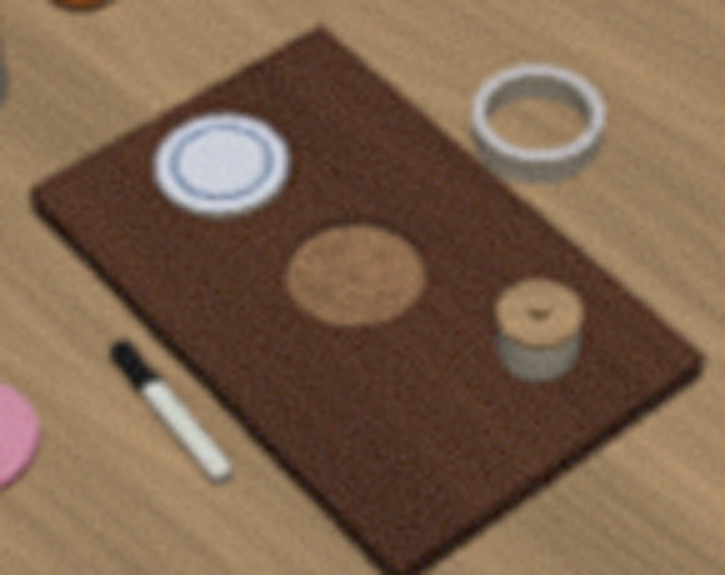

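The tile is the white disc with a blue ring on the board, at scene (336,207) and side (214,158). These could be mistaken for it:
- pink disc at scene (308,171)
- orange disc at (348,168)
- plates at (434,297)
- tape roll at (309,256)

The crops confirm the choice. The recess is the cork oval at scene (296,213) and side (241,180), and the salt pot is at the other end.

```bash
python3 - <<'E'
from h import *
for n,tr,rr in (("scene",(315,195,355,220),(277,198,315,224)),("side",(195,143,232,172),(222,165,260,195))):
    im=cv2.imread(f"pics/{n}0.png"); C=cam(n)
    hsv=cv2.cvtColor(im,cv2.COLOR_BGR2HSV)
    t=((im.min(2)>110)).astype(np.uint8)
    r=((hsv[...,2]>100)).astype(np.uint8)
    ct=blob(t,tr); cr=blob(r,rr)
    for nm,c,zs in(("tile",ct,(.022,.030)),("recess",cr,(.014,.022))):
        print(n,nm,c.min(0),c.max(0))
        for z in zs:
            P=cast(C,c,z); print("  z",z,circ(P), (P.min(0)+P.max(0))[:2]/2)
# things, rough: scene
C=cam("scene")
for nm,uv,z in (("cup",(395,200),0),("jar",(416,225),0),("salt",(254.5,222),.022),("bc",(236.5,188.5),.022),("bc",(353,188.5),.022),("bc",(365.5,238.5),.022),("bc",(230.3,238),.022),("markL",(275,186),.007),("markR",(311,187),.007),("tape",(309,257),.012)):
    print(nm,cast(C,[uv],z)[0].round(4))
E
```

```text
scene tile [322. 198.] [349. 216.]
  z 0.022 (array([0.53609694, 0.20916249]), np.float64(0.04076405601614598)) [0.53714274 0.20929409]
  z 0.03 (array([0.54619391, 0.20598867]), np.float64(0.04029090211794258)) [0.54722757 0.20611875]
scene recess [281. 205.] [310. 221.]
  z 0.014 (array([0.54269248, 0.09155027]), np.float64(0.038300495187162165)) [0.54325068 0.09084727]
  z 0.022 (array([0.55259792, 0.08976234]), np.float64(0.03786103702210253)) [0.55314971 0.08906741]
side tile [201. 148.] [227. 167.]
  z 0.022 (array([0.54912032, 0.21458605]), np.float64(0.04087558010435313)) [0.5495951  0.21466411]
  z 0.03 (array([0.54445312, 0.20866887]), np.float64(0.04054017092047699)) [0.544924   0.20874629]
side recess [227. 170.] [254. 189.]
  z 0.014 (array([0.54795448, 0.09545973]), np.float64(0.0390665601879585)) [0.54811888 0.09501235]
  z 0.022 (array([0.54333475, 0.09056025]), np.float64(0.038748604145270205)) [0.54349782 0.09011652]
cup [0.4956 0.4092 0.    ]
jar [0.6171 0.4279 0.    ]
salt [ 0.5828 -0.0291  0.022 ]
bc [ 0.4167 -0.0742  0.022 ]
bc [0.4527 0.2843 0.022 ]
bc [0.6795 0.2562 0.022 ]
bc [ 0.642  -0.0967  0.022 ]
markL [0.3936 0.048  0.007 ]
markR [0.4106 0.1609 0.007 ]
tape [0.7211 0.0988 0.012 ]
```

```bash
cat >> h.py <<'E'
def quat(d):
    z=-np.array([d[0],d[1],0])/np.hypot(d[0],d[1]); x=np.array([0,0,-1.]); y=np.cross(z,x)
    return Ro.from_matrix(np.c_[x,y,z]).as_quat()
E
python3 - <<'E'
from h import *
q=quat((0,-1))
print(arm.ik([.547,.17,.25],q))
arm.movep([.547,.17,.25],q); arm.move_gripper(0.5)
print(arm.read_time(),arm.read_opening(),arm.read_ft_force())
np.savez("w1.npz",p=arm.read_tool_pos(),q=arm.read_eef_rot())
cv2.imwrite("pics/w1.png",snapshot("wrist"))
cv2.imwrite("pics/s1.png",snapshot("side"))
print(arm.read_time())
E
```

```text
[-0.05152888  0.58896355 -0.4564944   1.71265389  0.31453134  0.91325669
  2.50610685]
2.8167 0.49956283512190397 [-0.3789915   0.43048435  0.14308113]
2.9167
```

View pics/w1.png

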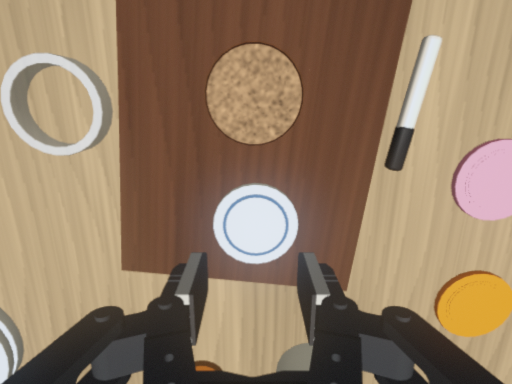

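View pics/s1.png

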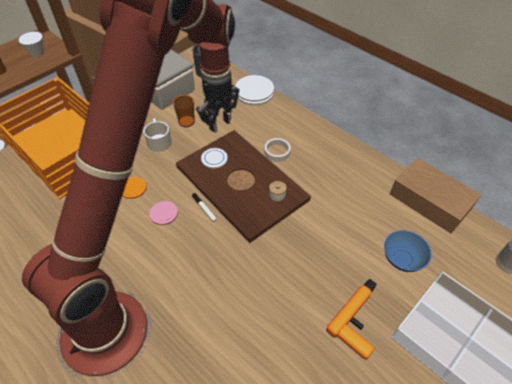

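The wrist view shows the tile at (256,223), the recess at (254,93), and the fingers spread evenly behind the tile, with inner faces at columns 207 and 299.

```bash
cat >> h.py <<'E'
def wristfind(im,p,q):
    """tile & recess centres from a wrist image"""
    C=cam("wrist",p,q); hsv=cv2.cvtColor(im,cv2.COLOR_BGR2HSV); out={}
    return C,hsv
E
python3 - <<'E'
from h import *
d=np.load("w1.npz");im=cv2.imread("pics/w1.png");C=cam("wrist",d["p"],d["q"])
print(d["p"])
t=(im.min(2)>150).astype(np.uint8); ct=blob(t,(205,175,305,270))
r=(im[...,2]>110).astype(np.uint8); cr=blob(r,(195,30,312,155))
for nm,c,z in(("tile",ct,.030),("recess floor",cr,.014),("recess rim",cr,.022)):
    P=cast(C,c,z); print(nm,c.min(0),c.max(0),circ(P),(P.min(0)+P.max(0))[:2]/2)
# finger tips: pixel to tool-frame rays
K,D,_,_=C; T=np.array(camera_info("wrist")["T_tool_cam"])
for uv in((207,255),(299,255),(190,262),(316,262)):
    p=cv2.undistortPoints(np.array(uv,float).reshape(1,1,2),K,D)[0,0]; v=T[:3,:3]@np.r_[p,1]
    for x in (.065,.07): print(uv,x,(T[:3,3]+v*((x-T[0,3])/v[0])).round(4))
cv2.imwrite("pics/w1c.png",cv2.resize(im[235:384,130:380],None,fx=3,fy=3))
E
```

```text
[0.54696771 0.17007913 0.24997975]
tile [213. 184.] [297. 263.] (array([0.54440565, 0.20619566]), np.float64(0.03967496706109398)) [0.5445798  0.20592411]
recess floor [206.  44.] [301. 143.] (array([0.54587175, 0.09062731]), np.float64(0.04148240757937198)) [0.54599513 0.09057836]
recess rim [206.  44.] [301. 143.] (array([0.54590158, 0.0906063 ]), np.float64(0.04039826193708729)) [0.54602173 0.09055863]
(207, 255) 0.065 [ 0.065  -0.0205 -0.0117]
(207, 255) 0.07 [ 0.07   -0.0213 -0.0091]
(299, 255) 0.065 [ 0.065   0.0209 -0.0117]
(299, 255) 0.07 [ 0.07    0.0217 -0.0091]
(190, 262) 0.065 [ 0.065  -0.0284 -0.0082]
(190, 262) 0.07 [ 0.07   -0.0294 -0.0055]
(316, 262) 0.065 [ 0.065   0.0288 -0.0082]
(316, 262) 0.07 [ 0.07    0.0299 -0.0055]
```

View pics/w1c.png

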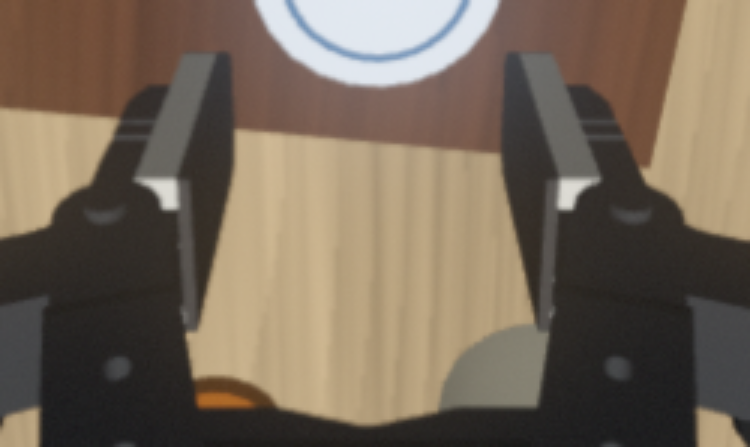

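```bash
python3 - <<'E'
from h import *
t=np.array([.5445,.206]); r=np.array([.546,.0906])
d=(r-t)/np.linalg.norm(r-t); q=quat(d)
s=t-d*0.056
arm.movep([*s,.13],q); arm.line_to([*s,.100],velocity=.1)
arm.pause(.1); f0=arm.read_ft_force(); print(f0)
z=.100
while z>.083:
    z-=.0015; arm.line_to([*s,z],velocity=.03); f=arm.read_ft_force()-f0
    print(round(z,4),f.round(2))
    if f[2]>1.0: break
print(arm.read_time())
cv2.imwrite("pics/s2.png",cv2.resize(snapshot("side")[100:220,150:310],None,fx=5,fy=5)); 
cv2.imwrite("pics/w2.png",snapshot("wrist"))
E
```

```text
[-0.29880775  0.52195204  0.51883351]
0.0985 [ 0.68 -0.65 -0.36]
0.097 [-0.82 -0.27 -0.5 ]
0.0955 [-0.04 -0.14 -0.05]
0.094 [ 0.58 -0.88 -0.44]
0.0925 [ 0.31 -1.73  1.97]
5.3667
```

View pics/s2.png

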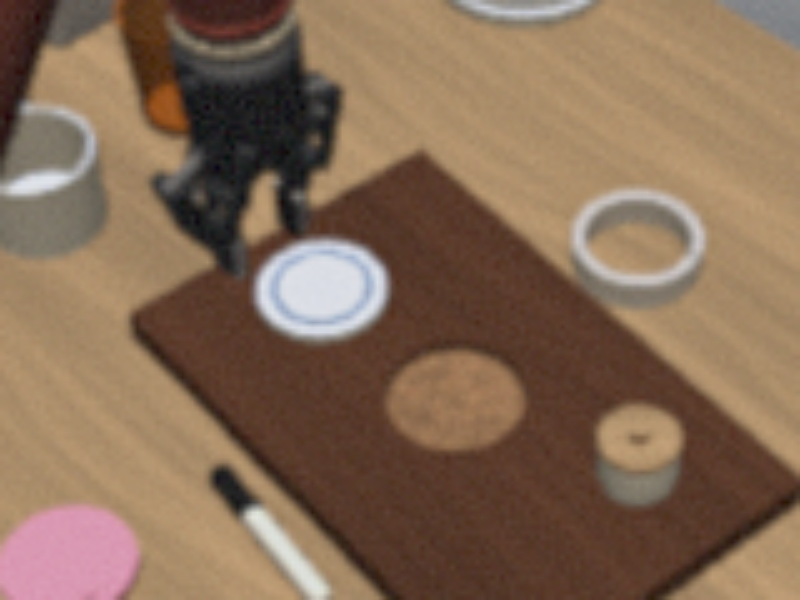

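View pics/w2.png

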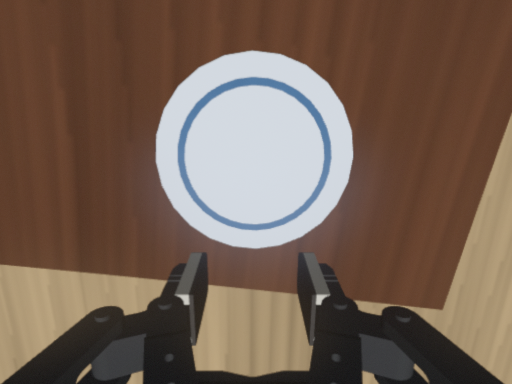

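The fingers stand behind the tile and centred on it, and the tips touched the board at TCP z≈0.0925. I'll raise 2.5 mm and push to 20 mm short of the recess.

```bash
python3 - <<'E'
from h import *
t=np.array([.5445,.206]); r=np.array([.546,.0906])
d=(r-t)/np.linalg.norm(r-t)
s=t-d*0.056; Z=.095
arm.line_to([*s,Z],velocity=.05)
e=r-d*(.045+.022)
arm.line_to([*e,Z],velocity=.06); arm.pause(.1)
print(arm.read_time(),arm.read_ft_force())
np.savez("w3.npz",p=arm.read_tool_pos(),q=arm.read_eef_rot())
im=snapshot("wrist");cv2.imwrite("pics/w3.png",im)
cv2.imwrite("pics/s3.png",snapshot("side"))
C=cam("wrist",arm.read_tool_pos(),arm.read_eef_rot())
tm=(im.min(2)>150).astype(np.uint8); ct=blob(tm,(100,20,420,262)); ct=ct[ct[:,1]<235]
print(circ(cast(C,ct,.030)))
E
```

```text
7.7083 [0.45089278 0.71431194 0.12119799]
(array([0.54585233, 0.11172107]), np.float64(0.03944708611771938))
```

View pics/w3.png

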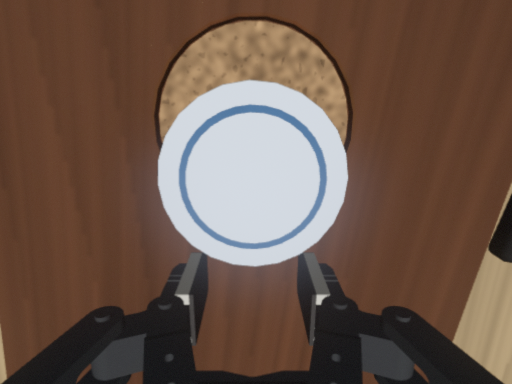

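View pics/s3.png

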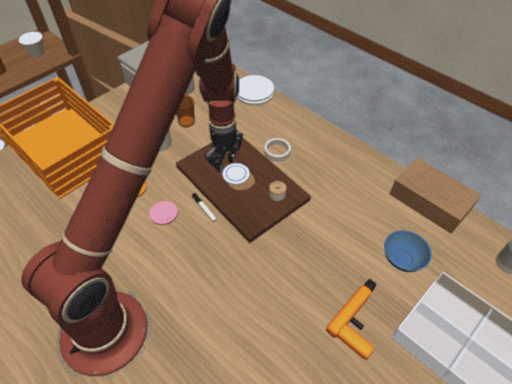

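The wrist view shows the tile, centre (253,174), overlapping the recess, whose rim spans columns 155–351 with its top at row 17. The tile is well aligned sideways. I'll refine the recess centre from the visible arc.

```bash
python3 - <<'E'
from h import *
d=np.load("w3.npz");im=cv2.imread("pics/w3.png");C=cam("wrist",d["p"],d["q"]);print(d["p"])
r=(im[...,2]>120).astype(np.uint8); cr=blob(r,(140,5,370,262))
P=cast(C,cr,.014); 
k=(cr[:,1]<75)&(cr[:,1]>19)
print(circ(P[k]))            # cork floor edge
# dark wall outer edge = rim, guessed by hand
print(circ(cast(C,[(155,115),(163,80),(185,45),(220,24),(253,17),(290,25),(322,45),(343,80),(351,115)],.022)))
E
```

```text
[0.54513736 0.15784092 0.09500029]
(array([0.5457772, 0.0907808]), np.float64(0.04150741462459458))
(array([0.54578956, 0.09066473]), np.float64(0.041031490806840945))
```

```bash
cat > push.py <<'E'
from h import *
import sys
def go(y,tag):
    p=arm.read_tool_pos(); x=p[0]+(0.5458-.5458)
    arm.line_to([p[0],y,.095],velocity=.03); arm.pause(.2)
    p,q=arm.read_tool_pos(),arm.read_eef_rot(); f=arm.read_ft_force(); im=snapshot("wrist"); cv2.imwrite(f"pics/{tag}.png",im)
    C=cam("wrist",p,q); tm=(im.min(2)>150).astype(np.uint8); ct=blob(tm,(100,20,420,262)); ct=ct[ct[:,1]<235]
    print(arm.read_time(),p,f.round(2),"z30",circ(cast(C,ct,.030)),"z22",circ(cast(C,ct,.022)))
go(float(sys.argv[1]),sys.argv[2])
E
python3 push.py .1375 w4
```

```text
8.875 [0.5450846  0.13777686 0.09500614] [-0.38  0.5  -0.28] z30 (array([0.54575417, 0.08947651]), np.float64(0.03722899146918343)) z22 (array([0.54572892, 0.0913689 ]), np.float64(0.039433300155258144))
```

View pics/w4.png

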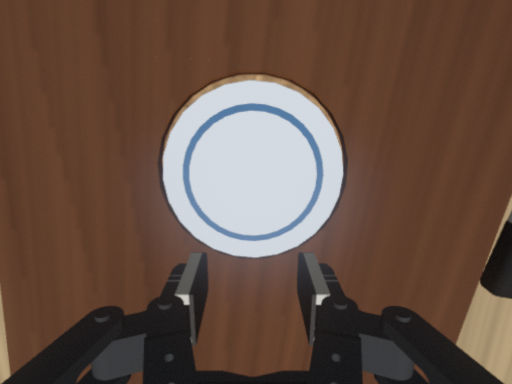

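The tile has dropped: its radius is right at z=0.022, and an even sliver of cork shows on the far side. I'll back off, lift and check.

```bash
python3 - <<'E'
from h import *
p=arm.read_tool_pos()
arm.line_to([p[0],p[1]+.015,.095],velocity=.1)
arm.line_to([p[0],p[1]+.015,.25],velocity=.15); arm.pause(.2)
p,q=arm.read_tool_pos(),arm.read_eef_rot(); im=snapshot("wrist"); cv2.imwrite("pics/w5.png",im)
cv2.imwrite("pics/w5c.png",cv2.resize(im[80:280,150:360],None,fx=3,fy=3,interpolation=cv2.INTER_CUBIC))
C=cam("wrist",p,q); tm=(im.min(2)>150).astype(np.uint8); ct=blob(tm,(150,60,360,262))
print(arm.read_time(),p,"z22",circ(cast(C,ct,.022)),ct.min(0),ct.max(0),arm.read_ft_force())
cv2.imwrite("pics/s5.png",snapshot("side"));cv2.imwrite("pics/sc5.png",snapshot("scene"))
E
```

```text
10.6083 [0.54481843 0.15264991 0.24916289] z22 (array([0.54586789, 0.09137286]), np.float64(0.03958266717878709)) [206.  69.] [297. 163.] [ 0.32540522 -0.08677801 -0.41437186]
```

View pics/w5c.png

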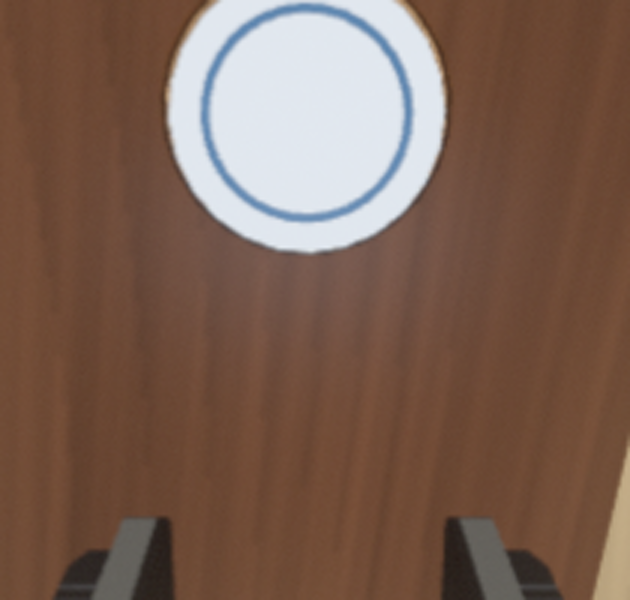

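View pics/sc5.png

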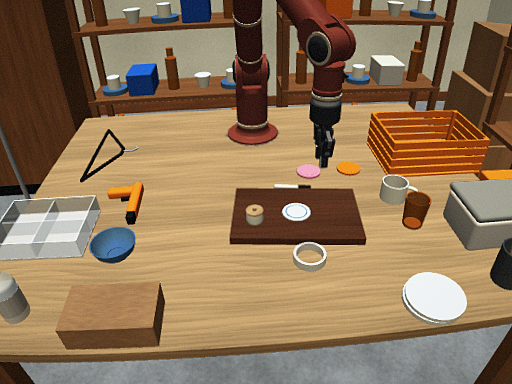

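```bash
python3 - <<'E'
from station import arm,ticket
ticket.finish_job(); print(arm.read_time())
E
```

```text
the job is handed in; nothing more can be done
the job is handed in; nothing more can be done
```

I pushed the tile across the board with the half-open fingers behind its edge, and it dropped into the recess. I then backed off, lifted clear and handed in at about 10.6 s on the robot's clock.

- **Position:** the last wrist picture puts the tile's centre at (0.5459, 0.0914). I had measured the recess at (0.5458, 0.0907), so they are about 0.7 mm apart.
- **Seating:** with its top taken as flush with the board (z = 0.022), the tile's radius comes out at 39.6 mm against the true 40 mm, and a thin gap shows around the part of its rim in view. I judged flatness only from this picture and the fit, not by a separate measurement.
- **Other things:** the final scene picture, judged by eye only, shows everything else where it started. The wrist force reading was at noise level.
- **Failed or disagreed:** none of the checks failed. The early recess estimates from the scene and side cameras varied by up to about 7 mm, depending on the height assumed, so I used the wrist camera's measurements.

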